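# Dry a clay tumbler in the drying cabinet

### The job

Swing the green door of the drying cabinet wide open and set the grey clay tumbler down gently, upright, on the cabinet's floor. Then shut the door fully and move the heat lever on the blue control box from the low end to the middle (yellow) mark. Leave everything else standing where it is.

Things in the scene. Friction and masses are not known exactly. Their poses are not given: they have to be found in the camera images.
- cabinet: Grey metal drying cabinet, fixed, 240 deep (x), 260 wide (y), 300 high. Origin: centre of its underside, on the table. Its -x side (towards the robot) is the opening, without a lip, closed by the green door. Inner floor 30 above the table; inside 236 wide, x = -120 (front) to +108. Clear roof, 288 to 300 up, from x = -30 back; the top's front 90 (x = -120 to -30) is an open vent.
- door (a joint): Angle of the cabinet's green door: 0 shut, grows as it swings open towards the robot, to at most 1.9 rad (counter-clockwise from above). Stays where left; no latch; about 1 N at the handle. Panel 260 wide, 280 high, 18 thick; shut, its inner face lies on the cabinet's front plane.
- door_hinge (a point): Point on the door's vertical hinge axis, 290 above the table, at the cabinet's front right corner (x = -120, y = -130 in the cabinet's frame). Turns with the door; its axes are the cabinet's when shut.
- door_handle (a point): Top end of the door's handle, an upright round wooden rod 22 in diameter; its top is 295 above the table and can be gripped from above (free down to 235 above the table; below that, two steel brackets). Rod axis: 205 from the hinge along the door, 45 in front of the door's outer face (63 from the hinge's plane). Turns with the door.
- clay_tumbler: The grey, unglazed raw-clay tumbler, a straight open beaker 60 in diameter and 110 high, about 0.3 kg. Origin: centre of its underside; z up its axis. Stands on the ware board (20 thick) in a row with a red and a blue one of the same shape, 115 apart centre to centre, in any order.
- lever (a joint): Angle of the heat lever: 0 leaning 0.7 rad from upright towards the box's -x (robot) side, 0.7 upright, 1.4 leaning 0.7 rad to its +x side. Marks: blue (low) at 0.1, yellow (middle) at 0.7, red (high) at 1.3. Starts near blue. Stays where it is left; about 1 N at the grip.
- lever_tip (a point): Free end of the heat lever: a steel stem with a black round grip 22 in diameter over its last 60. 140 from the pivot. Turns with the lever.
- lever_pivot (a point): Pivot of the heat lever on its blue control box (130 x 90 x 50 high, fixed), 55 above the table. The lever swings in the x-z plane of this frame, about y. A white dial disc of radius 72 about the pivot stands beside the lever, at y = 22 to 30, with the three coloured marks at its rim.
- board: Wooden ware board, fixed, 130 (x) x 360 (y) x 20 thick, under the three tumblers. Origin: centre of its underside.
- red_tumbler: Terracotta-red tumbler, same shape as the grey one; leave alone. Origin: centre of its underside.
- blue_tumbler: Blue glazed tumbler, same shape; leave alone. Origin: centre of its underside.
- glaze_jar: White jar with blue cap, 84 in diameter, 110 high, at the right; leave alone. Origin: centre of its underside.
- rolling_pin: Wooden roller lying at the left, 48 in diameter, 200 long; leave alone.
- plaster_block: White plaster block 140 x 100 x 60 at the right; leave alone. Origin: centre of its underside.

How it is judged:
On the way, in this order (a step that is already met when the one before it is completed fails the run):
1. the door is swung wide open (at least 1.2 rad) (value of joint door above 1.2 rad), for 0.2 s.
2. the grey tumbler stands released and upright on the cabinet's floor, inside (x of clay_tumbler in the frame of cabinet between -0.095 and 0.1 m and y of clay_tumbler in the frame of cabinet between -0.11 and 0.11 m and z of clay_tumbler in the frame of cabinet between 0.022 and 0.04 m and angle between clay_tumbler's own z axis and vertical below 0.1 rad and contact force between clay_tumbler and the fingers below 0.05 N and linear speed of clay_tumbler below 0.03 m/s), for 0.2 s.
3. the door is shut (under 0.05 rad) (value of joint door below 0.05 rad), for 0.2 s.
4. the lever is at the yellow mark (0.6 to 0.8 rad) (value of joint lever between 0.6 and 0.8 rad), for 0.2 s.
At the end, for the whole second after the job is handed in: The grey tumbler stands upright (within 0.1 rad), at rest, on the cabinet floor, its axis inside the cabinet at least 25 mm behind the front plane; the door is within 0.05 rad of shut; the lever is within 0.1 rad of the yellow mark (all of step 2 and all of step 4 and value of joint door below 0.05 rad); the robot touches nothing.
It fails at once if the grey tumbler is dropped or banged down: it moves faster than 0.35 m/s within 15 mm of the cabinet's floor (z of clay_tumbler in the frame of cabinet below 0.045 m and x of clay_tumbler in the frame of cabinet above -0.095 m and y of clay_tumbler in the frame of cabinet between -0.11 and 0.11 m and linear speed of clay_tumbler above 0.35 m/s).
It fails at once if another tumbler or bystander is moved over 30 mm (distance of any of red_tumbler, blue_tumbler, glaze_jar, rolling_pin, plaster_block from where it was at the start of the episode above 0.03 m).
It fails at once if another tumbler or the jar is tipped (angle between any of red_tumbler, blue_tumbler, glaze_jar's own z axis and vertical above 0.4 rad).
It also fails if it takes over 72 s, if anything falls off the work surface, if the arm or the gripper's body presses on something with over 40 N, if the wrist force passes 120 N, or if a joint passes its speed limit or range.

### The arm

A 6-joint arm with a two-finger parallel gripper is mounted at the origin on the work surface. World frame = base frame: x ahead of the robot, y to its left, z up, the work surface at z = 0. Lengths are in m, angles in rad, forces in N, time in s.
With the tool pointing down it reaches from about 0.3 to 0.825 m from the base axis. Payload 5.4 kg.
Tool frame: the origin (TCP) lies midway between the tips of the shut fingers; the grasp point (between the pads) lies 19 mm behind it (robot.tcp_to_grasp is the distance from the TCP to the grasp point, in m); z points along the fingers, y is the line along which they close (so a half turn about z gives the same grasp; the last joint's range is limited). The gripper opens to 92 mm and grips with 3 to 60 N. Pads are 20 mm wide; open, the fingers measure 128 mm over their backs; the gripper's body (75 mm by 189 mm) begins 69 mm behind the grasp point.
Start: joints at [-1.474, 0.158, 1.597, -0, 1.386, -0.21], TCP at [0.174, -0.548, 0.215] pointing down, gripper open.
Joint ranges: [-2.91, 2.91], [-0.94, 2.29], [0.18, 2.7], [-1.29, 4.43], [0.17, 2.64], [-3, 3]. Speed limits (rad/s): [2.57, 2.57, 3.14, 3.14, 3.14, 3.14].

### API

Orientations are given as a unit quaternion [x, y, z, w].
In Python, from workcell import readout, vision, job, robot gives the robot as it stands.
- The arm moves only by the tool servo_tool, never from a script. Its argument "targets" is a list of rows, each an object with "hand": the closure, from 0 (fully open) to 1 (shut); "linear": the shift along the tool's x, y, z each as a share of 0.75 m, from -1 to 1, a list of three; "yaw": the turn about the tool's z as a share of 180 degrees, from -1 to 1. A call has 1 to 10 rows; each row shifts and turns the commanded pose from where the row before left it, along the tool's axes as they then stand; what a row does not reach is not made up. A row lasts 1/10 s, in which the tool goes at most 50 mm and 8.59 degrees, less where a joint would pass 70% of its speed; a pose out of reach is approached as far as the arm can. A call with a number of a shift or a turn outside -1 to 1 is refused whole. A call with a gripper value outside its range is refused whole. The fingers move at their own pace and stop on an object; "newtons" is the grip in N (left out, the last holds). Time passes only in rows, so rows that do not move let the fingers close. It gives the time, the measured TCP pose, the force, the opening and the grip force at its end, in the units of the state.
- readout.observe(): the state, without advancing time (a new reading comes with each control period).
- vision.camera(name): name is "side" or "top" or "wrist"; returns the picture (384x512x3 uint8, red, green, blue); there is no depth.
- vision.camera_info(name): a dict with "fx", "fy", "cx", "cy" (pixels), "D" ([k1, k2, p1, p2, k3] as OpenCV has them; the pictures are not rectified), "extrinsics" (4x4, takes a point from world to camera coordinates). Camera axes: x right, y up, looking along -z (the intrinsics and any distortion apply to the point x, -y, -z); pixel columns grow to the right and rows downward; lengths in m; the calibration is good to about 2 mm. A picture is of the moment at which its call begins: read the wrist's pose just before it. camera_info takes no time and is no camera call; for the wrist camera it gives the pose at the moment of the call.
- job.close_job(): hands the job in; it is judged then, once.
The state is a dict: "time": time; "joint_positions": joint angles; "dq": joint speeds; "joint_efforts": joint torques, N m; "eef_pos": TCP position; "orientation": TCP orientation; "wrist_force": force on the tool from outside, world axes, zero at the start; "moment": the same for the moment, N m; "width": finger opening in m; "gripper_force": force on a finger pad.
Only numpy, scipy, OpenCV 4.12 (cv2) and the standard library are available. Lean on these libraries where they do the work, as an engineer would, in place of code of your own. Each camera call takes 0.05 s, during which the arm holds its last target. There are 200 camera calls.

## Working session

There is one attempt and no reset: what is moved stays moved. The work goes in short steps, Python scripts to look and compute and a tool call to move; the robot and the scene stay as the last step left them, time stands still between calls to the robot, and variables do not carry over. Pictures are saved under pics/ and viewed, at most 10 in all, crops included, and the job is handed in when it is done.

Besides the shell and the picture viewer there is one more tool, called after ">>>" as name(argument=value, ...), one argument or row to a line, values as JSON. servo_tool: Moves the arm, as the interface text tells. Shift numbers are shares of 0.75 m and turn numbers shares of 180 degrees, none past 1 either way. Its arguments: {"type":"object","properties":{"targets":{"type":"array"},"newtons":{"type":"number"}},"required":["targets"]}

```bash
mkdir -p pics
python3 - <<'E'
from workcell import readout, vision
import cv2, numpy as np
for n in("side","top"):
    im=vision.camera(n); cv2.imwrite(f"pics/{n}0.png",im[:,:,::-1])
    i=vision.camera_info(n); print(n,{k:np.round(v,4).tolist() for k,v in i.items()if k!='name'})
print(readout.observe())
E
```

```text
side {'fx': 399.0898, 'fy': 399.0898, 'cx': 262.445, 'cy': 184.9678, 'D': [-0.1085, 0.0, 0.0, 0.0, 0.0], 'extrinsics': [[-0.9594, -0.2814, 0.0178, 0.5757], [0.2157, -0.6917, 0.6893, -0.2246], [-0.1816, 0.6651, 0.7243, -1.495], [0.0, 0.0, 0.0, 1.0]]}
top {'fx': 387.0807, 'fy': 387.0807, 'cx': 256.8445, 'cy': 193.2611, 'D': [-0.0782, 0.0, 0.0, 0.0, 0.0], 'extrinsics': [[-0.0102, -0.9999, -0.0088, 0.0504], [0.9956, -0.011, 0.0931, -0.5743], [-0.0931, -0.0078, 0.9956, -1.4479], [0.0, 0.0, 0.0, 1.0]]}
{'time': 0.1, 'joint_positions': array([-1.47406765e+00,  1.58971157e-01,  1.59809504e+00, -2.35164465e-05,
        1.38623359e+00, -2.10119473e-01]), 'dq': array([ 2.13030950e-03, -1.23664548e-03, -2.67039460e-03,  1.11140381e-03,
        8.93697729e-06,  9.37900840e-05]), 'joint_efforts': array([-5.10461068e-04, -3.86509681e+01, -3.22956562e+01,  7.03749270e-02,
        3.38798936e-02, -4.55995894e-05]), 'eef_pos': array([ 0.17358722, -0.54757059,  0.21373139]), 'orientation': array([ 9.88252904e-01,  1.52824964e-01,  3.68291007e-05, -8.52847147e-04]), 'wrist_force': array([-0.45873202, -0.62877141, -0.32953621]), 'moment': array([ 0.0359544 ,  0.00374554, -0.03755284]), 'gripper_force': 0.0, 'width': 0.09202765696775693}
```

View pics/top0.png

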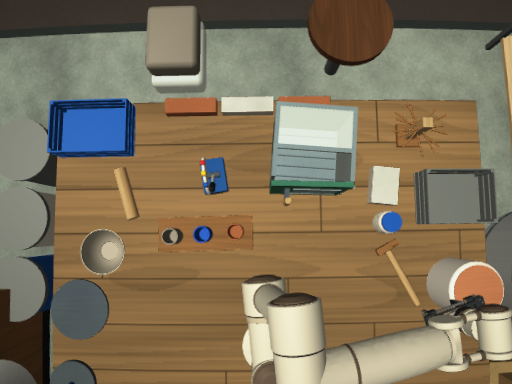

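View pics/side0.png

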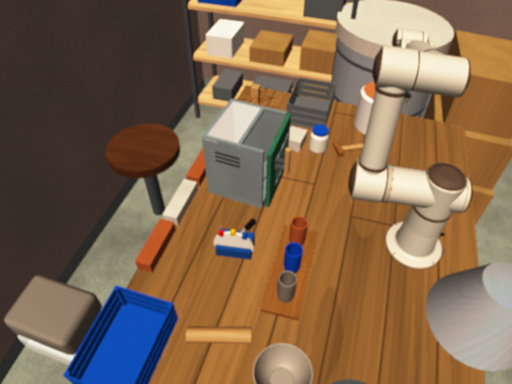

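The top view shows the cabinet at columns 271–357 with its door edge at rows 180–192 and the handle near (288,201). The grey tumbler is at (171,236), blue at (204,234) and red at (236,232). The lever box is at (214,175). I'll zoom in for detail.

```bash
cat > h.py <<'E'
import numpy as np, cv2
from workcell import readout, vision
def ray(n,uv,info=None):
    i=info or vision.camera_info(n); E=np.array(i["extrinsics"]); K=np.array([[i["fx"],0,i["cx"]],[0,i["fy"],i["cy"]],[0,0,1]])
    p=cv2.undistortPoints(np.array([[uv]],float),K,np.array(i["D"]))[0,0]
    R=E[:3,:3]; o=-R.T@E[:3,3]; d=R.T@np.array([p[0],-p[1],-1]); return o,d/np.linalg.norm(d)
def onz(n,uv,z,info=None):
    o,d=ray(n,uv,info); return o+d*(z-o[2])/d[2]
def tri(a,b):
    (o1,d1),(o2,d2)=a,b
    A=np.stack([d1,-d2],1); s=np.linalg.lstsq(A,o2-o1,rcond=None)[0]
    p,q=o1+d1*s[0],o2+d2*s[1]; return (p+q)/2,np.linalg.norm(p-q)
def proj(n,P,info=None):
    i=info or vision.camera_info(n); E=np.array(i["extrinsics"]); K=np.array([[i["fx"],0,i["cx"]],[0,i["fy"],i["cy"]],[0,0,1]])
    c=E[:3,:3]@P+E[:3,3]; return cv2.projectPoints(np.array([[c[0],-c[1],-c[2]]]),np.zeros(3),np.zeros(3),K,np.array(i["D"]))[0][0,0]
E
python3 - <<'E'
import cv2,numpy as np
t=cv2.imread("pics/top0.png");s=cv2.imread("pics/side0.png")
r=lambda im,x,y,w,h,k:cv2.resize(im[y:y+h,x:x+w],None,fx=k,fy=k,interpolation=cv2.INTER_CUBIC)
a=r(t,264,95,100,120,4);b=r(t,150,150,100,100,4)
c=r(s,200,95,100,120,4)
o=np.zeros((500,800,3),np.uint8);o[:480,:400]=a;o[:400,400:]=b;cv2.imwrite("pics/c1.png",o)
d=r(s,205,210,60,60,6);e=r(s,200,95,100,120,4);o=np.zeros((500,800,3),np.uint8);o[:480,:400]=e;o[:360,420:780]=d;cv2.imwrite("pics/c2.png",o)
E
```

```text
(no output)
```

View pics/c1.png

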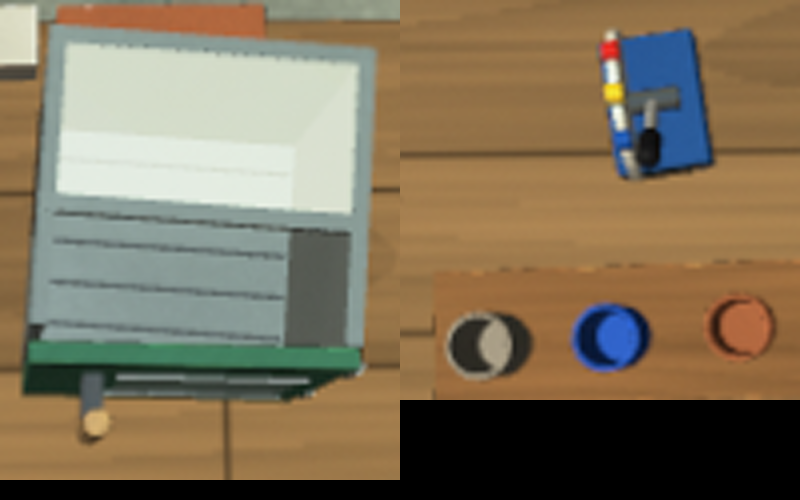

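View pics/c2.png

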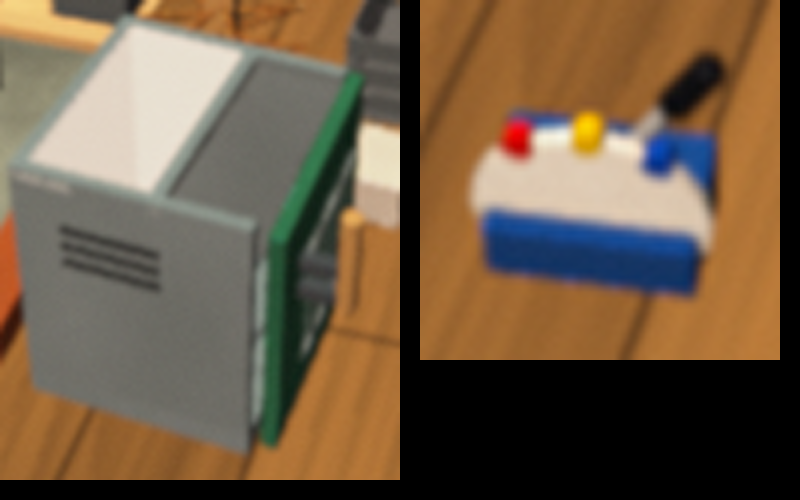

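The crops show the handle top at top pixel (287.6,200). They also show the cabinet roof corners, the grey rim centred near crop (480,345), and the lever leaning towards the robot beside the dial. In the side view the door looks slightly ajar.

Run:
```python
from h import *
T=lambda U,V,ox,oy,k=4:((U+.5)/k-.5+ox,(V+.5)/k-.5+oy)
a=lambda U,V:T(U,V,264,95); b=lambda U,V:T(U-400,V,150,150); c=lambda U,V:T(U,V,200,95); d=lambda U,V:T(U-420,V,205,210,6)
np.set_printoptions(precision=4,suppress=True)
print("handle",onz("top",a(96,422),.295),onz("side",c(352,214),.295))
BL,BR=onz("top",a(50,27),.3),onz("top",a(376,47),.3)
print("BL BR",BL,BR,np.linalg.norm(BL-BR)); y=(BL-BR)/np.linalg.norm(BL-BR); x=np.array([y[1],-y[0],0])
print("yaw",np.arctan2(x[1],x[0]))
print("side corners BL, FL",onz("side",c(12,165),.3),onz("side",c(252,222),.3), "BR",onz("side",c(130,20),.3))
print("door top outer edge L,R z.28/.29",[onz("top",a(*p),.29) for p in((28,362),(362,367),(28,342),(362,350))])
print("door side view top far/near",[onz("side",c(*p),.29) for p in((275,235),(360,78))])
print("tumb",[onz("top",b(*p),.13) for p in((480,345),(606,337),(737,326))])
print("box top corners",[onz("top",b(*p),.05) for p in((693,30),(714,165),(628,178))])
tp=tri(ray("top",b(648,148)),ray("side",d(710,66)));print("lever tip",tp)
for z in(.11,.13,.15,.16):print(z,onz("top",b(648,140),z),onz("side",d(710,66),z))
print("marks",[tri(ray("top",b(*p)),ray("side",d(*q))) for p,q in(((610,48),(518,138)),((613,92),(588,132)),((623,140),(658,156)))])
# grey rim on side
im=cv2.imread("pics/side0.png")[265:310,270:305];cv2.imwrite("pics/g.png",cv2.resize(im,None,fx=10,fy=10,interpolation=cv2.INTER_CUBIC))
```

```text
handle [ 0.5272 -0.0533  0.295 ] [ 0.5285 -0.0549  0.295 ]
BL BR [ 0.8426 -0.0223  0.3   ] [ 0.8242 -0.2823  0.3   ] 0.26070821230567054
yaw -0.07053996578618496
side corners BL, FL [ 0.8388 -0.0222  0.3   ] [ 0.6086 -0.0124  0.3   ] BR [ 0.8131 -0.2715  0.3   ]
door top outer edge L,R z.28/.29 [array([ 0.5753, -0.0012,  0.29  ]), array([ 0.5686, -0.2636,  0.29  ]), array([ 0.5911, -0.0014,  0.29  ]), array([ 0.582 , -0.2641,  0.29  ])]
door side view top far/near [array([ 0.5875, -0.0129,  0.29  ]), array([ 0.5704, -0.2602,  0.29  ])]
tumb [array([0.4174, 0.353 , 0.13  ]), array([0.4237, 0.2412, 0.13  ]), array([0.4323, 0.1256, 0.13  ])]
box top corners [array([0.7117, 0.1715, 0.05  ]), array([0.5828, 0.1519, 0.05  ]), array([0.5715, 0.2329, 0.05  ])]
lever tip (array([0.5824, 0.1985, 0.1695]), np.float64(0.007668618163274916))
0.11 [0.6001 0.2066 0.11  ] [0.5925 0.1532 0.11  ]
0.13 [0.5978 0.2041 0.13  ] [0.5878 0.1684 0.13  ]
0.15 [0.5954 0.2015 0.15  ] [0.5831 0.1836 0.15  ]
0.16 [0.5943 0.2003 0.16  ] [0.5807 0.1912 0.16  ]
marks [(array([0.6826, 0.2404, 0.115 ]), np.float64(0.002504756791795119)), (array([0.6405, 0.2352, 0.1307]), np.float64(0.0014344524592580378)), (array([0.6001, 0.2286, 0.115 ]), np.float64(0.00046358031664278264))]
```

View pics/g.png

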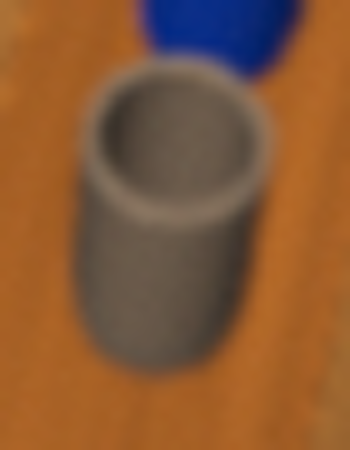

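>>> servo_tool(
  targets=[
    {"hand":0.6,"linear":[0,0,-0.05],"yaw":-0.0435},
    {"hand":0.6,"linear":[0,0,-0.05],"yaw":-0.0435},
    {"hand":0.6,"linear":[0,0,-0.05],"yaw":-0.0435},
    {"hand":0.6,"linear":[0,0,-0.05],"yaw":-0.0435},
    {"hand":0.6,"linear":[0,0,0],"yaw":-0.0435},
    {"hand":0.6,"linear":[0,0,0],"yaw":-0.0435},
    {"hand":0.6,"linear":[0,0,0],"yaw":-0.0435},
    {"hand":0.6,"linear":[0,0,0],"yaw":-0.0435},
    {"hand":0.6,"linear":[0,0,0],"yaw":-0.0435},
  ],
  newtons=10,
)

```text
time: 1.0
eef_pos: [0.1736, -0.5479, 0.364]
orientation: [0.717, 0.697, 0.0, -0.0]
wrist_force: [-0.7, -0.8, 0.6]
width: 0.0366
gripper_force: 0.0
```

```bash
cat >> h.py <<'E'
def pose():
    s=readout.observe(); x,y,z,w=s["orientation"]
    a=np.arctan2(2*(x*y+w*z),1-2*(y*y+z*z)); return s["eef_pos"],a,s
def plan(p,dyaw=0,p0=None,a0=None):
    "shares of shift (tool axes at present) to reach world p; tool pointing down"
    P,a,s=pose(); P=P if p0 is None else p0; a=a if a0 is None else a0
    d=np.array(p)-P; return np.round(np.array([d[0]*np.cos(a)+d[1]*np.sin(a), d[0]*np.sin(a)-d[1]*np.cos(a), -d[2]])/.75,4)
E
python3 - <<'E'
from h import *
P,a,s=pose();print(P,a,s["orientation"],s["width"],s["time"],plan([.528,-.054,.37]))
S=lambda U,V:onz("side",(U,V),.13)
print("grey rim side",S(287.35,278.25), "top jar",onz("top",(390,222),.11))
print("grey tri",tri(ray("top",((80.5)/4-.5+150,(345.5)/4-.5+150)),ray("side",(287.35,278.25))))
E
```

```text
[ 0.1736381  -0.54792463  0.36400922] 1.5424151669459036 [ 7.17069379e-01  6.97001585e-01  3.51814083e-04 -4.14842537e-04] 0.03661396693742311 1.0 [ 0.6717  0.4536 -0.008 ]
grey rim side [0.4167499  0.35640382 0.13      ] top jar [ 0.45801969 -0.43393315  0.11      ]
grey tri (array([0.4172194 , 0.35397257, 0.12583644]), np.float64(0.00027624417693451465))
```

>>> servo_tool(
  targets=[
    {"hand":0.6,"linear":[0.05,0.034,0],"yaw":0},
    {"hand":0.6,"linear":[0.05,0.034,0],"yaw":0},
    {"hand":0.6,"linear":[0.05,0.034,0],"yaw":0},
    {"hand":0.6,"linear":[0.05,0.034,0],"yaw":0},
    {"hand":0.6,"linear":[0.05,0.034,0],"yaw":0},
    {"hand":0.6,"linear":[0.05,0.034,0],"yaw":0},
    {"hand":0.6,"linear":[0.05,0.034,0],"yaw":0},
    {"hand":0.6,"linear":[0.05,0.034,0],"yaw":0},
    {"hand":0.6,"linear":[0.05,0.034,0],"yaw":0},
    {"hand":0.6,"linear":[0.05,0.034,0],"yaw":0},
  ],
)

```text
time: 2.0
eef_pos: [0.4419, -0.1802, 0.3643]
orientation: [0.719, 0.695, -0.0, -0.0]
wrist_force: [-0.4, -0.7, -0.2]
width: 0.0366
gripper_force: 0.0
```

>>> servo_tool(
  targets=[
    {"hand":0.6,"linear":[0.043,0.0284,0],"yaw":0},
    {"hand":0.6,"linear":[0.043,0.0284,0],"yaw":0},
    {"hand":0.6,"linear":[0.043,0.0284,0],"yaw":0},
    {"hand":0.6,"linear":[0.043,0.0284,0],"yaw":0},
    {"hand":0.6,"linear":[0,0,0],"yaw":0},
    {"hand":0.6,"linear":[0,0,0],"yaw":0},
  ],
)

```text
time: 2.6
eef_pos: [0.5307, -0.0555, 0.3639]
orientation: [0.718, 0.696, -0.001, -0.001]
wrist_force: [-0.2, 0.0, -1.0]
width: 0.037
gripper_force: 0.0
```

Run:
```python
from h import *
P,a,s=pose();i=vision.camera_info("wrist");im=vision.camera("wrist");cv2.imwrite("pics/w1.png",im[:,:,::-1])
print(P,a,s["time"],plan([.528,-.054,.37]))
print({k:np.round(v,4).tolist() for k,v in i.items()if k!='name'}, proj("wrist",np.array([.528,-.054,.295]),i))
```

```text
[ 0.5307217  -0.05549409  0.36393362] 1.5384013897208944 2.6 [ 0.0029 -0.0034 -0.0078]
{'fx': 304.3945, 'fy': 304.3945, 'cx': 258.0132, 'cy': 192.3078, 'D': [-0.0739, 0.0, 0.0, 0.0, 0.0], 'extrinsics': [[0.9995, -0.033, -0.0008, -0.532], [0.0318, 0.9703, -0.2397, 0.1007], [0.0086, 0.2396, 0.9708, -0.5256], [0.0, 0.0, 0.0, 1.0]]} [254.69528197 199.23731837]
```

View pics/w1.png

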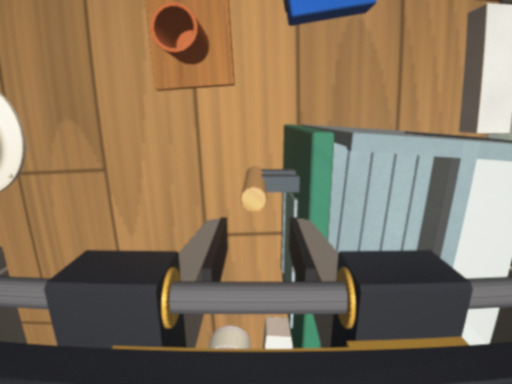

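The wrist view shows the rod top at (254,202), about 2 px from the predicted position. I'll descend to straddle the rod.

>>> servo_tool(
  targets=[
    {"hand":0.6,"linear":[-0.0007,-0.0043,0.03],"yaw":0},
    {"hand":0.6,"linear":[0,0,0.04],"yaw":0},
    {"hand":0.6,"linear":[0,0,0.04],"yaw":0},
    {"hand":0.6,"linear":[0,0,0.04],"yaw":0},
    {"hand":0.7,"linear":[0,0,0],"yaw":0},
    {"hand":0.7,"linear":[0,0,0],"yaw":0},
  ],
)

```text
time: 3.25
eef_pos: [0.5272, -0.0573, 0.2527]
orientation: [0.72, 0.694, -0.0, -0.0]
wrist_force: [-0.1, -1.0, -0.1]
width: 0.0278
gripper_force: 0.0
```

Run:
```python
from h import *
P,a,s=pose();print(P,a,s["wrist_force"],s["width"])
# arc plan: hinge from handle, cabinet yaw, th0
H=np.array([.585,-.265]);h=np.array([.5275,-.056]);r=h-H;print(np.linalg.norm(r),np.hypot(.205,.063))
th0=np.arctan2(r[1],r[0])-(np.arctan2(.205,-.063)-.0705);print("th0",th0)
p=P[:2].copy();aa=a;st=1.5/13
for k in range(1,14):
    c,sn=np.cos(st*k),np.sin(st*k);q=H+np.array([[c,-sn],[sn,c]])@(h-H)
    print(k,q,plan([*q,P[2]],p0=np.array([*p,P[2]]),a0=aa),-st/np.pi); p=q;aa+=st
```

```text
[ 0.52719204 -0.05729065  0.25266528] 1.5352208853507998 [-0.09133774 -0.95612185 -0.13195815] 0.02777598225532323
0.2167654262099932 0.2144621178670023
th0 0.04082130105042925
1 [ 0.50382043 -0.06400963] [-0.0101 -0.0308 -0.    ] -0.03672806379043739
2 [ 0.48122046 -0.07469221] [-0.0118 -0.0312 -0.    ] -0.03672806379043739
3 [ 0.46000063 -0.08790565] [-0.0118 -0.0312 -0.    ] -0.03672806379043739
4 [ 0.44044315 -0.10347425] [-0.0118 -0.0312 -0.    ] -0.03672806379043739
5 [ 0.42280812 -0.12119095] [-0.0118 -0.0312 -0.    ] -0.03672806379043739
6 [ 0.40733004 -0.14082015] [-0.0118 -0.0312 -0.    ] -0.03672806379043739
7 [ 0.39421477 -0.16210079] [-0.0118 -0.0312 -0.    ] -0.03672806379043739
8 [ 0.38363673 -0.18474988] [-0.0118 -0.0312 -0.    ] -0.03672806379043739
9 [ 0.37573658 -0.2084662 ] [-0.0118 -0.0312 -0.    ] -0.03672806379043739
10 [ 0.37061939 -0.23293435] [-0.0118 -0.0312 -0.    ] -0.03672806379043739
11 [ 0.36835322 -0.25782894] [-0.0118 -0.0312 -0.    ] -0.03672806379043739
12 [ 0.3689682 -0.2828189] [-0.0118 -0.0312 -0.    ] -0.03672806379043739
13 [ 0.37245616 -0.30757189] [-0.0118 -0.0312 -0.    ] -0.03672806379043739
```

>>> servo_tool(
  targets=[
    {"hand":0.7,"linear":[-0.0108,-0.0308,0],"yaw":-0.0367},
    {"hand":0.7,"linear":[-0.0116,-0.0308,0],"yaw":-0.0367},
    {"hand":0.7,"linear":[-0.0116,-0.0308,0],"yaw":-0.0367},
    {"hand":0.7,"linear":[-0.0116,-0.0308,0],"yaw":-0.0367},
    {"hand":0.7,"linear":[-0.0116,-0.0308,0],"yaw":-0.0367},
    {"hand":0.7,"linear":[-0.0116,-0.0308,0],"yaw":-0.0367},
    {"hand":0.7,"linear":[-0.0116,-0.0308,0],"yaw":-0.0367},
    {"hand":0.7,"linear":[-0.0116,-0.0308,0],"yaw":-0.0367},
    {"hand":0.7,"linear":[-0.0116,-0.0308,0],"yaw":-0.0367},
    {"hand":0.7,"linear":[-0.0116,-0.0308,0],"yaw":-0.0367},
  ],
)

```text
time: 4.25
eef_pos: [0.3729, -0.2324, 0.2552]
orientation: [0.222, 0.975, -0.001, 0.002]
wrist_force: [1.4, 1.3, -0.3]
width: 0.0278
gripper_force: 0.7
```

>>> servo_tool(
  targets=[
    {"hand":0.7,"linear":[-0.0116,-0.0308,0],"yaw":-0.0367},
    {"hand":0.7,"linear":[-0.0116,-0.0308,0],"yaw":-0.0367},
    {"hand":0.7,"linear":[-0.0116,-0.0308,0],"yaw":-0.0367},
    {"hand":0.7,"linear":[0,0,0],"yaw":0},
    {"hand":0.7,"linear":[0,0,0],"yaw":0},
    {"hand":0.7,"linear":[0,0,0],"yaw":0},
  ],
)

```text
time: 4.85
eef_pos: [0.3745, -0.3043, 0.2535]
orientation: [0.054, 0.999, -0.001, 0.001]
wrist_force: [-0.3, -0.6, 0.8]
width: 0.0272
gripper_force: 0.4
```

Run:
```python
from h import *
P,a,s=pose();print(P,a,s["wrist_force"],s["width"],s["time"])
o=np.zeros((500,800,3),np.uint8)
t=vision.camera("top")[:,:,::-1];cv2.imwrite("pics/top1.png",t)
```

```text
[ 0.3745202  -0.30427357  0.2534927 ] 3.0344695353063167 [-0.33836668 -0.61510261  0.83948093] 0.027197212685106234 4.85
```

View pics/top1.png

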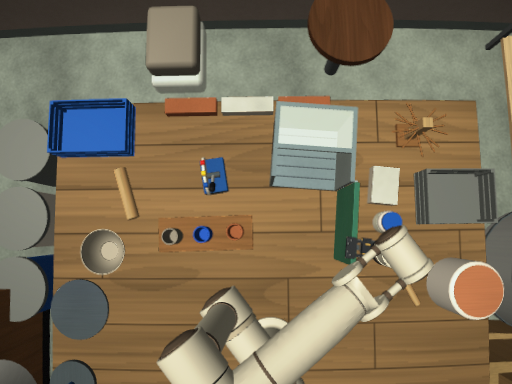

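The door is open about 1.5 rad; the green panel now runs from (348,183) to (345,260). Next I raise the tool and go to the grey tumbler.

>>> servo_tool(
  targets=[
    {"hand":0.5,"linear":[0,0,-0.03],"yaw":0},
    {"hand":0.0,"linear":[0,0,-0.05],"yaw":0},
    {"hand":0.0,"linear":[0,0,-0.03],"yaw":-0.0275},
    {"hand":0.0,"linear":[0,0,0],"yaw":-0.0275},
    {"hand":0.0,"linear":[0,0,0],"yaw":0},
  ],
)

```text
time: 5.4
eef_pos: [0.3746, -0.3036, 0.3357]
orientation: [-0.034, 0.999, -0.001, 0.001]
wrist_force: [0.0, 0.4, -0.8]
width: 0.0658
gripper_force: 0.0
```

Run:
```python
from h import *
P,a,s=pose();print(P,a,s["width"],plan([.417,.3535,.25]))
```

```text
[ 0.37464775 -0.30364009  0.33570046] -3.074180593604391 0.06580036300504355 [-0.1154  0.8704  0.1143]
```

>>> servo_tool(
  targets=[
    {"hand":0.0,"linear":[-0.0082,0.062,0],"yaw":0},
    {"hand":0.0,"linear":[-0.0082,0.062,0],"yaw":0},
    {"hand":0.0,"linear":[-0.0082,0.062,0],"yaw":0},
    {"hand":0.0,"linear":[-0.0082,0.062,0],"yaw":0},
    {"hand":0.0,"linear":[-0.0082,0.062,0],"yaw":0},
    {"hand":0.0,"linear":[-0.0082,0.062,0],"yaw":0},
    {"hand":0.0,"linear":[-0.0082,0.062,0],"yaw":0},
    {"hand":0.0,"linear":[-0.0082,0.062,0],"yaw":0},
    {"hand":0.0,"linear":[-0.0082,0.062,0],"yaw":0},
    {"hand":0.0,"linear":[-0.0082,0.062,0],"yaw":0},
  ],
)

```text
time: 6.4
eef_pos: [0.4035, 0.1662, 0.334]
orientation: [-0.032, 0.999, 0.0, -0.0]
wrist_force: [0.5, -0.7, 0.0]
width: 0.0916
gripper_force: 0.0
```

>>> servo_tool(
  targets=[
    {"hand":0.0,"linear":[-0.0067,0.05,0.02],"yaw":0},
    {"hand":0.0,"linear":[-0.0067,0.05,0.02],"yaw":0},
    {"hand":0.0,"linear":[-0.0067,0.05,0.02],"yaw":0},
    {"hand":0.0,"linear":[-0.0067,0.05,0.02],"yaw":0},
    {"hand":0.0,"linear":[-0.0067,0.05,0.02],"yaw":0},
    {"hand":0.0,"linear":[0,0,0],"yaw":0},
    {"hand":0.0,"linear":[0,0,0],"yaw":0},
  ],
)

```text
time: 7.1
eef_pos: [0.416, 0.3527, 0.2584]
orientation: [-0.033, 0.999, -0.001, -0.001]
wrist_force: [0.0, -0.2, 0.2]
width: 0.0924
gripper_force: 0.0
```

Run:
```python
from h import *
P,a,s=pose();i=vision.camera_info("wrist");im=vision.camera("wrist");cv2.imwrite("pics/w2.png",im[:,:,::-1])
print(P,a,s["time"],s["width"],plan([.417,.3535,.086]), proj("wrist",np.array([.417,.3535,.13]),i))
```

```text
[0.41600327 0.35271444 0.25844322] -3.0746349383674945 7.1 0.09237312729967263 [-0.0006  0.0016  0.2312] [259.73795879 187.13761537]
```

View pics/w2.png

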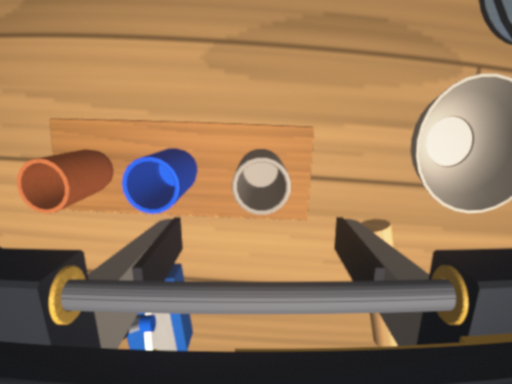

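The grey rim centre is at (262,184), within 3 px of the prediction. I'll descend and grip.

>>> servo_tool(
  targets=[
    {"hand":0,"linear":[0.0005,0.003,0.05],"yaw":0},
    {"hand":0,"linear":[0,0,0.05],"yaw":0},
    {"hand":0,"linear":[0,0,0.05],"yaw":0},
    {"hand":0,"linear":[0,0,0.05],"yaw":0},
    {"hand":0,"linear":[0,0,0.03],"yaw":0},
    {"hand":0.2,"linear":[0,0,0],"yaw":0},
    {"hand":0.5,"linear":[0,0,0],"yaw":0},
    {"hand":0.5,"linear":[0,0,0],"yaw":0},
    {"hand":0.5,"linear":[0,0,0],"yaw":0},
    {"hand":0.5,"linear":[0,0,0],"yaw":0},
  ],
  newtons=18,
)

```text
time: 8.15
eef_pos: [0.4181, 0.3555, 0.0891]
orientation: [-0.033, 0.999, 0.001, 0.002]
wrist_force: [-0.6, 1.0, 5.5]
width: 0.0601
gripper_force: 18.0
```

Run:
```python
from h import *
P,a,s=pose();print(P,a,s["width"],s["gripper_force"],s["wrist_force"])
```

```text
[0.4180713  0.35550944 0.08914877] -3.074976749105443 0.06006909983413206 18.000551615841687 [-0.56138158  0.97122038  5.49858021]
```

>>> servo_tool(
  targets=[
    {"hand":0.5,"linear":[0,0,-0.02],"yaw":0},
    {"hand":0.5,"linear":[0,0,-0.06],"yaw":0},
    {"hand":0.5,"linear":[0,0,-0.06],"yaw":0},
    {"hand":0.5,"linear":[0,0,-0.06],"yaw":0},
    {"hand":0.5,"linear":[0,0,-0.06],"yaw":0},
    {"hand":0.5,"linear":[0,0,-0.06],"yaw":0.0218},
    {"hand":0.5,"linear":[0,0,-0.06],"yaw":0.0218},
    {"hand":0.5,"linear":[0,0,-0.05],"yaw":0},
    {"hand":0.5,"linear":[0,0,0],"yaw":0},
  ],
)

```text
time: 9.05
eef_pos: [0.4178, 0.3556, 0.4172]
orientation: [0.035, 0.999, 0.003, 0.005]
wrist_force: [0.0, 0.1, -1.6]
width: 0.0602
gripper_force: 18.0
```

Run:
```python
from h import *
np.set_printoptions(precision=4,suppress=True)
hsv=cv2.cvtColor(cv2.imread("pics/top1.png"),cv2.COLOR_BGR2HSV);S=hsv[:,:,1].astype(float)
print("row150 right",S[150,345:365].astype(int),"col right rows; back col 345",S[95:115,345].astype(int), "front col300",S[180:198,300].astype(int))
def fit(pts): 
    pts=np.array(pts);m=pts.mean(0);d=np.linalg.svd(pts-m)[2][0];res=(pts-m)-np.outer((pts-m)@d,d);k=np.linalg.norm(res,axis=1)<.003;pts=pts[k];m=pts.mean(0);d=np.linalg.svd(pts-m)[2][0];return m,d,k.sum()
def cross(a,t): # subpixel first crossing from outside
    for j in range(1,len(a)):
        if (a[j-1]-t)*(a[j]-t)<=0 and a[j]!=a[j-1]: return j-1+(t-a[j-1])/(a[j]-a[j-1])
R=[];B=[];F=[]
for v in range(112,176,3):
    c=cross(S[v,372:335:-1],75)
    if c is not None:R.append(onz("top",(372-c,v),.3)[:2])
for u in range(276,340,3):
    c=cross(S[205:170:-1,u],75)
    if c is not None:F.append((u,205-c))
for v,u in []:pass
for n,x in(("right",R),):
    m,d,k=fit(x);print(n,m,d,np.arctan2(d[1],d[0]),k)
print("front px",F[::5])
F0=[onz("top",f,.03)[:2] for f in F];m,d,k=fit(F0);print("front at z=.03",m,d,np.arctan2(d[1],d[0]),k)
P,a,s=pose();print(P,a,s["width"],s["gripper_force"],s["time"],s["wrist_force"])
```

```text
row150 right [ 30  30  28  27  28  31  30  30  28  30  19  78 133 133 133 134 133 134
 133 133] col right rows; back col 345 [ 35  33  35  33  41 111 133 134 132 134 115  30  30  30  29  20  25  26
  26  25] front col300 [ 31  30  30  31  29  29  29  27 101 133 134 135 136 135 135 135 135 136]
right [ 0.7421 -0.2763] [-0.9945  0.1043] 3.0370886199302047 4
front px [(276, np.float64(186.53398058252426)), (291, np.float64(187.41860465116278)), (306, np.float64(188.48543689320388)), (321, np.float64(189.58163265306123)), (336, np.float64(190.25))]
front at z=.03 [ 0.5912 -0.1431] [-0.08   -0.9968] -1.6508945889049789 21
[0.4178 0.3556 0.4172] 3.071640054242467 0.0601882103312665 17.998969461768866 9.05 [ 0.0285  0.127  -1.582 ]
```

>>> servo_tool(
  targets=[
    {"hand":0.5,"linear":[-0.0083,-0.0159,0],"yaw":0},
    {"hand":0.5,"linear":[-0.0193,-0.0372,0],"yaw":0},
    {"hand":0.5,"linear":[-0.0276,-0.053,0],"yaw":0},
    {"hand":0.5,"linear":[-0.0276,-0.053,0],"yaw":0},
    {"hand":0.5,"linear":[-0.0276,-0.053,0],"yaw":0},
    {"hand":0.5,"linear":[-0.0276,-0.053,0],"yaw":0},
    {"hand":0.5,"linear":[-0.0276,-0.053,0],"yaw":0},
    {"hand":0.5,"linear":[-0.0276,-0.053,0],"yaw":0},
    {"hand":0.5,"linear":[-0.0276,-0.053,0],"yaw":0},
    {"hand":0.5,"linear":[-0.0276,-0.053,0],"yaw":0},
  ],
)

```text
time: 10.05
eef_pos: [0.5766, -0.0177, 0.4067]
orientation: [0.035, 0.999, 0.0, -0.003]
wrist_force: [0.9, 0.8, -1.6]
width: 0.0603
gripper_force: 18.0
```

>>> servo_tool(
  targets=[
    {"hand":0.5,"linear":[-0.0276,-0.053,0],"yaw":0},
    {"hand":0.5,"linear":[-0.0276,-0.053,0],"yaw":0},
    {"hand":0.5,"linear":[-0.0193,-0.0372,0],"yaw":0},
    {"hand":0.5,"linear":[-0.0083,-0.0159,0],"yaw":0},
    {"hand":0.5,"linear":[0,0,0],"yaw":0},
    {"hand":0.5,"linear":[0,0,0],"yaw":0},
  ],
)

```text
time: 10.65
eef_pos: [0.6303, -0.1377, 0.4087]
orientation: [0.035, 0.999, 0.001, -0.001]
wrist_force: [0.7, -0.3, -1.9]
width: 0.0604
gripper_force: 18.0
```

Run:
```python
from h import *
P,a,s=pose();i=vision.camera_info("wrist");im=vision.camera("wrist");cv2.imwrite("pics/w3.png",im[:,:,::-1])
print(P,a,s["time"],s["width"],s["gripper_force"],plan([.632,-.138,.101]))
yw=-.073;c,sn=np.cos(yw),np.sin(yw)
for q in((-.12,.13),(-.12,-.13),(-.03,.118),(-.03,-.118)): print(q,proj("wrist",np.array([.594+(q[0]+.12)*c-q[1]*sn,-.135+(q[0]+.12)*sn+q[1]*c,.3]),i))
```

```text
[ 0.63034401 -0.1376593   0.40871241] 3.0719644539949504 10.65 0.060350718343120655 17.999131861142814 [-0.0021 -0.001   0.4112]
(-0.12, 0.13) [398.53524503 152.81163908]
(-0.12, -0.13) [118.90219841 152.06523202]
(-0.03, 0.118) [376.74872856 243.01011978]
(-0.03, -0.118) [140.16140719 242.53320816]
```

View pics/w3.png

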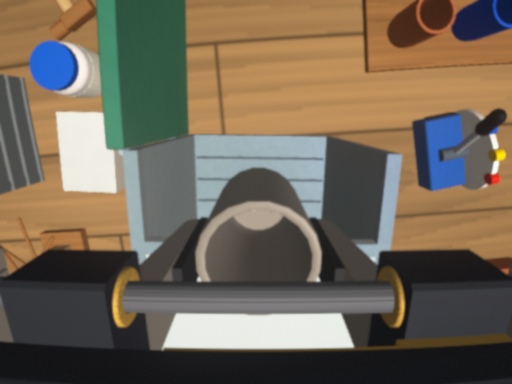

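The tumbler is centred over the open vent. The cabinet front corners are at (123,150) and (401,154), so the cabinet centre is about 3 mm towards +y. I'll lower it.

>>> servo_tool(
  targets=[
    {"hand":0.5,"linear":[0,0.003,0.025],"yaw":0},
    {"hand":0.5,"linear":[0,0,0.045],"yaw":0},
    {"hand":0.5,"linear":[0,0,0.055],"yaw":0},
    {"hand":0.5,"linear":[0,0,0.055],"yaw":0},
    {"hand":0.5,"linear":[0,0,0.055],"yaw":0},
    {"hand":0.5,"linear":[0,0,0.055],"yaw":0},
    {"hand":0.5,"linear":[0,0,0.05],"yaw":0},
    {"hand":0.5,"linear":[0,0,0.03],"yaw":0},
    {"hand":0.5,"linear":[0,0,0.012],"yaw":0},
    {"hand":0.5,"linear":[0,0,0],"yaw":0},
  ],
)

```text
time: 11.7
eef_pos: [0.6304, -0.1349, 0.1224]
orientation: [0.034, 0.999, 0.0, -0.001]
wrist_force: [1.9, -0.7, -1.3]
width: 0.0602
gripper_force: 18.0
```

Run:
```python
from h import *
P,a,s=pose();print(P,a,s["time"],s["gripper_force"],s["wrist_force"],s["orientation"],plan([.632,-.136,.099]))
```

```text
[ 0.63039605 -0.13486683  0.12242995] 3.0728214257160165 11.7 17.99902770202607 [ 1.85054827 -0.7045409  -1.25838245] [ 3.43791900e-02  9.99408342e-01  4.25603509e-04 -9.25717041e-04] [-0.0022 -0.0014  0.0312]
```

>>> servo_tool(
  targets=[
    {"hand":0.5,"linear":[0,0,0.006],"yaw":0},
    {"hand":0.5,"linear":[0,0,0.006],"yaw":0},
    {"hand":0.5,"linear":[0,0,0.006],"yaw":0},
    {"hand":0.5,"linear":[0,0,0.005],"yaw":0},
    {"hand":0.5,"linear":[0,0,0.003],"yaw":0},
    {"hand":0.5,"linear":[0,0,0],"yaw":0},
    {"hand":0.5,"linear":[0,0,0],"yaw":0},
  ],
)

```text
time: 12.4
eef_pos: [0.6312, -0.1364, 0.1036]
orientation: [0.035, 0.999, -0.0, 0.0]
wrist_force: [-0.3, 0.3, -2.9]
width: 0.0599
gripper_force: 18.0
```

>>> servo_tool(
  targets=[
    {"hand":0.5,"linear":[0,0,0.002],"yaw":0},
    {"hand":0.5,"linear":[0,0,0.002],"yaw":0},
    {"hand":0.5,"linear":[0,0,0],"yaw":0},
    {"hand":0.5,"linear":[0,0,0],"yaw":0},
  ],
)

```text
time: 12.8
eef_pos: [0.6311, -0.1363, 0.1005]
orientation: [0.035, 0.999, 0.0, -0.0]
wrist_force: [-0.3, 0.0, -2.1]
width: 0.0601
gripper_force: 18.0
```

>>> servo_tool(
  targets=[
    {"hand":0.5,"linear":[0,0,0.0015],"yaw":0},
    {"hand":0.5,"linear":[0,0,0],"yaw":0},
    {"hand":0.5,"linear":[0,0,0],"yaw":0},
  ],
)

```text
time: 13.1
eef_pos: [0.6311, -0.1363, 0.0994]
orientation: [0.035, 0.999, 0.0, -0.0]
wrist_force: [0.4, 0.4, -3.4]
width: 0.0601
gripper_force: 18.0
```

>>> servo_tool(
  targets=[
    {"hand":0.5,"linear":[0,0,0.0015],"yaw":0},
    {"hand":0.5,"linear":[0,0,0],"yaw":0},
    {"hand":0.5,"linear":[0,0,0],"yaw":0},
  ],
)

```text
time: 13.4
eef_pos: [0.6315, -0.1363, 0.0992]
orientation: [0.035, 0.999, -0.0, 0.0]
wrist_force: [-2.3, 0.4, 5.1]
width: 0.0603
gripper_force: 18.0
```

The force has turned upward, so the tumbler is touching the floor. I'll release and withdraw.

>>> servo_tool(
  targets=[
    {"hand":0.3,"linear":[0,0,0],"yaw":0},
    {"hand":0.2,"linear":[0,0,0],"yaw":0},
    {"hand":0.1,"linear":[0,0,0],"yaw":0},
    {"hand":0.1,"linear":[0,0,0],"yaw":0},
    {"hand":0.1,"linear":[0,0,0],"yaw":0},
    {"hand":0.1,"linear":[0,0,-0.02],"yaw":0},
    {"hand":0.1,"linear":[0,0,-0.04],"yaw":0},
    {"hand":0.1,"linear":[0,0,-0.06],"yaw":0},
    {"hand":0.1,"linear":[0,0,-0.06],"yaw":0},
    {"hand":0.1,"linear":[0,0,-0.06],"yaw":0},
  ],
)

```text
time: 14.4
eef_pos: [0.631, -0.1362, 0.2816]
orientation: [0.035, 0.999, -0.0, 0.001]
wrist_force: [0.9, -0.1, -0.1]
width: 0.0826
gripper_force: 0.0
```

>>> servo_tool(
  targets=[
    {"hand":0.6,"linear":[0,0,-0.06],"yaw":0},
    {"hand":0.6,"linear":[0,0,-0.04],"yaw":0},
    {"hand":0.6,"linear":[0,0,0],"yaw":0},
  ],
)

```text
time: 14.7
eef_pos: [0.6329, -0.137, 0.3615]
orientation: [0.035, 0.999, -0.002, 0.006]
wrist_force: [-0.5, 0.3, 0.3]
width: 0.0608
gripper_force: 0.0
```

Run:
```python
from h import *
P,a,s=pose();i=vision.camera_info("wrist");im=vision.camera("wrist");cv2.imwrite("pics/w4.png",im[:,:,::-1])
t=vision.camera("top");cv2.imwrite("pics/top2.png",t[:,:,::-1])
o=np.zeros((400,800,3),np.uint8);o[:384,:512]=im[:,:,::-1];o[:360,520:800]=cv2.resize(t[100:280,270:410,::-1],None,fx=2,fy=2)
cv2.imwrite("pics/m.png",o)
print(P,a,s["time"],s["width"],plan([.3745,-.3043,.36]),proj("wrist",np.array([.3745,-.3043,.295]),i),proj("top",np.array([.3745,-.3043,.295])))
```

```text
[ 0.63294852 -0.13701954  0.36148846] 3.071472652989339 14.7 0.06077936878858487 [ 0.3259 -0.2474 -0.0071] [  11.73838962 -116.46713831] [369.48399669 248.46283927]
```

View pics/m.png

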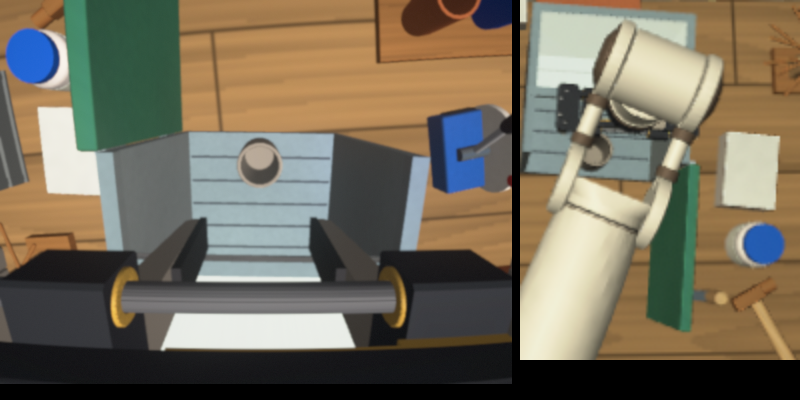

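The tumbler stands upright inside, with its rim at (260,163). The handle is at about top pixel (366,248). I'll locate the rod numerically by differencing against the first picture.

Run:
```python
from h import *
a=cv2.imread("pics/top0.png").astype(int);b=cv2.imread("pics/top2.png").astype(int)
d=np.abs(a-b).sum(2)[241:256,352:378];print(d)
print(b[241:256,352:378,2]-b[241:256,352:378,0])
for uv in((366,248.5),(367,248.5),(368,249)):print(uv,onz("top",uv,.295))
```

```text
[[117 113 114 111  81  63  12  12   9  13  11  11  11  10  13  13  10  12
   12  12   8   9   8  12  13  10]
 [117 115 114 109  66  31  13  11  12  15   9  14  10  10  11  10  11  12
   11  12  10  12  14  11  13  12]
 [116 116 115 109  60  11  12  15  11  10  11  12  13  15  11  12  12  12
   12  11   9   9  11  12  13  15]
 [116 115 112 106  75  46  35  25  34  52  51  53  54  43  35  40  25  12
   10  14  10  13  11  13   9  12]
 [114 113 112 108  93  92  80  80  84  87  72  76  75  73  69  79  76  49
   28   3   2  13  11  11  10  13]
 [116 113 111 108  94 108 109 110 110 106  81  53  55  56  61  75   7  86
   95  84  50   3  14  12  13  12]
 [117 115 113 103  99 104 103 104 102  97  62  30  34  32  34  11 112 166
  172 160 130  68   5  12  11  12]
 [116 118 115 102 100 102  99  99  99  94  57  26  25  20  25  77 159 176
  191 189 184 102  16   9  11   5]
 [118 116 116 102  93  87  95  95  94  94  71  31  28  21  22  89 162 176
  183 189 185 135  31  11   7  10]
 [117 117 116  99  59  33  35  42  50  59  70  62  56  52  41  63 154 169
  168 176 179  99   9   4   8   8]
 [117 115 
[... 1622 characters left out ...]
87]
 [-29 -27 -26 -16  36  69  68  68  66  62  61  58  59  54  53  59  78  90
   91  93  90  76  70  62  57  97]
 [-28 -27 -26 -11  44  71  70  70  71  72  71  69  69  66  65  67  67  68
   75  71  72  73  70  69  55  75]
 [-29 -28 -26  -8  49  72  72  71  72  71  71  72  71  71  71  71  69  69
   71  69  70  72  71  70  61  57]
 [-29 -28 -27  -7  49  72  73  72  72  73  72  72  72  73  72  72  72  72
   71  71  72  71  72  72  70  58]
 [-29 -27 -27  -9  51  72  72  72  73  72  71  72  71  73  72  72  72  72
   71  71  71  70  71  72  71  60]]
(366, 248.5) [ 0.37456283 -0.29341361  0.295     ]
(367, 248.5) [ 0.37451227 -0.29653607  0.295     ]
(368, 249) [ 0.37292524 -0.29961292  0.295     ]
```

>>> servo_tool(
  targets=[
    {"hand":0.58,"linear":[0.0466,-0.0357,0],"yaw":0},
    {"hand":0.58,"linear":[0.0466,-0.0357,0],"yaw":0},
    {"hand":0.58,"linear":[0.0466,-0.0357,0],"yaw":0},
    {"hand":0.58,"linear":[0.0466,-0.0357,0],"yaw":0},
    {"hand":0.58,"linear":[0.0466,-0.0357,0],"yaw":0},
    {"hand":0.58,"linear":[0.0466,-0.0357,0],"yaw":0},
    {"hand":0.58,"linear":[0.0466,-0.0357,0],"yaw":0.012},
    {"hand":0.58,"linear":[0,0,0],"yaw":0},
    {"hand":0.58,"linear":[0,0,0],"yaw":0},
  ],
)

```text
time: 15.7
eef_pos: [0.3732, -0.3059, 0.3518]
orientation: [0.055, 0.998, 0.001, -0.001]
wrist_force: [0.8, 0.1, -0.4]
width: 0.0386
gripper_force: 0.0
```

Run:
```python
from h import *
P,a,s=pose();print(P,a,s["width"],s["time"],plan([.374,-.306,.253]))
```

```text
[ 0.37323228 -0.30588406  0.35181564] 3.0318743576725606 0.03863803813922249 15.7 [-0.001  -0.      0.1318]
```

>>> servo_tool(
  targets=[
    {"hand":0.58,"linear":[0,0,0.033],"yaw":0},
    {"hand":0.58,"linear":[0,0,0.033],"yaw":0},
    {"hand":0.58,"linear":[0,0,0.033],"yaw":0},
    {"hand":0.58,"linear":[0,0,0.032],"yaw":0},
    {"hand":0.7,"linear":[0,0,0],"yaw":0},
    {"hand":0.7,"linear":[0,0,0],"yaw":0},
  ],
)

```text
time: 16.3
eef_pos: [0.3746, -0.3051, 0.2549]
orientation: [0.053, 0.999, 0.001, -0.0]
wrist_force: [1.2, -0.2, 1.4]
width: 0.0277
gripper_force: 0.0
```

Run:
```python
from h import *
P,a,s=pose();print(P,a,s["wrist_force"],s["width"],s["gripper_force"],s["time"])
H=np.array([.585,-.265]);h=np.array([.374,-.306]);p=P[:2];aa=a;st=-1.515/13
for k in range(1,14):
    c,sn=np.cos(st*k),np.sin(st*k);q=H+np.array([[c,-sn],[sn,c]])@(h-H)
    if k<4 or k>12:print(k,q,plan([*q,P[2]],p0=np.array([*p,P[2]]),a0=aa),-st/np.pi)
    p=q;aa+=st
```

```text
[ 0.37460457 -0.30512024  0.25487169] 3.035558989812042 [ 1.17220474 -0.16764175  1.44867981] 0.027747847332682665 0.0 16.3
1 [ 0.37066393 -0.28118791] [ 0.0086  0.0312 -0.    ] 0.03709534442834176
2 [ 0.37023551 -0.25615621] [ 0.0079  0.0324 -0.    ] 0.03709534442834176
3 [ 0.37272055 -0.23124449] [ 0.0079  0.0324 -0.    ] 0.03709534442834176
13 [ 0.53229689 -0.05661482] [ 0.0079  0.0324 -0.    ] 0.03709534442834176
```

>>> servo_tool(
  targets=[
    {"hand":0.7,"linear":[0.0086,0.0312,0],"yaw":0.0371},
    {"hand":0.7,"linear":[0.0079,0.0324,0],"yaw":0.0371},
    {"hand":0.7,"linear":[0.0079,0.0324,0],"yaw":0.0371},
    {"hand":0.7,"linear":[0.0079,0.0324,0],"yaw":0.0371},
    {"hand":0.7,"linear":[0.0079,0.0324,0],"yaw":0.0371},
    {"hand":0.7,"linear":[0.0079,0.0324,0],"yaw":0.0371},
    {"hand":0.7,"linear":[0.0079,0.0324,0],"yaw":0.0371},
    {"hand":0.7,"linear":[0.0079,0.0324,0],"yaw":0.0371},
    {"hand":0.7,"linear":[0.0079,0.0324,0],"yaw":0.0371},
    {"hand":0.7,"linear":[0.0079,0.0324,0],"yaw":0.0371},
  ],
)

```text
time: 17.3
eef_pos: [0.4652, -0.0876, 0.2571]
orientation: [0.596, 0.803, 0.0, 0.001]
wrist_force: [-0.9, -1.9, -0.5]
width: 0.0277
gripper_force: 0.5
```

>>> servo_tool(
  targets=[
    {"hand":0.7,"linear":[0.0079,0.0324,0],"yaw":0.0371},
    {"hand":0.7,"linear":[0.0079,0.0324,0],"yaw":0.0371},
    {"hand":0.7,"linear":[0.0066,0.027,0],"yaw":0.031},
    {"hand":0.7,"linear":[0,0,0],"yaw":0},
    {"hand":0.7,"linear":[0,0,0],"yaw":0},
  ],
)

```text
time: 17.8
eef_pos: [0.5287, -0.0593, 0.2563]
orientation: [0.718, 0.696, 0.0, 0.001]
wrist_force: [-1.0, -0.1, -0.0]
width: 0.0276
gripper_force: 0.3
```

Run:
```python
from h import *
P,a,s=pose();print(P,a,s["wrist_force"],s["width"],s["gripper_force"],s["time"])
```

```text
[ 0.52866995 -0.05927715  0.25628697] 1.5408562556686516 [-0.98466215 -0.06608152 -0.00502514] 0.0276043978989234 0.3206533659249544 17.8
```

>>> servo_tool(
  targets=[
    {"hand":0.7,"linear":[0.0007,0.004,0],"yaw":0},
    {"hand":0.7,"linear":[0.0007,0.004,0],"yaw":0},
    {"hand":0.7,"linear":[0.0005,0.003,0],"yaw":0},
    {"hand":0.7,"linear":[0,0,0],"yaw":0},
    {"hand":0.7,"linear":[0,0,0],"yaw":0},
  ],
)

```text
time: 18.3
eef_pos: [0.5363, -0.0584, 0.2551]
orientation: [0.719, 0.695, -0.0, -0.0]
wrist_force: [-0.7, -0.3, -1.1]
width: 0.0274
gripper_force: 0.0
```

>>> servo_tool(
  targets=[
    {"hand":0.7,"linear":[0.0002,0.003,0],"yaw":0},
    {"hand":0.7,"linear":[0,0,0],"yaw":0},
    {"hand":0.7,"linear":[0,0,0],"yaw":0},
  ],
)

```text
time: 18.6
eef_pos: [0.5388, -0.0583, 0.2551]
orientation: [0.719, 0.695, -0.0, 0.0]
wrist_force: [0.2, 0.0, -0.3]
width: 0.0276
gripper_force: 0.0
```

>>> servo_tool(
  targets=[
    {"hand":0.7,"linear":[0,0.003,0],"yaw":0},
    {"hand":0.7,"linear":[0,0,0],"yaw":0},
    {"hand":0.7,"linear":[0,0,0],"yaw":0},
  ],
)

```text
time: 18.9
eef_pos: [0.5398, -0.0582, 0.255]
orientation: [0.719, 0.695, -0.001, -0.001]
wrist_force: [-5.2, -0.5, 2.2]
width: 0.0278
gripper_force: 2.8
```

>>> servo_tool(
  targets=[
    {"hand":0.7,"linear":[0,0.003,0],"yaw":0},
    {"hand":0.7,"linear":[0,0,0],"yaw":0},
    {"hand":0.7,"linear":[0,0,0],"yaw":0},
  ],
)

```text
time: 19.2
eef_pos: [0.5398, -0.0581, 0.2549]
orientation: [0.719, 0.695, -0.003, -0.003]
wrist_force: [-13.7, 0.1, 6.1]
width: 0.0279
gripper_force: 7.4
```

>>> servo_tool(
  targets=[
    {"hand":0.65,"linear":[0,-0.0085,0],"yaw":0},
    {"hand":0.6,"linear":[0,0,0],"yaw":0},
    {"hand":0.6,"linear":[0,0,-0.03],"yaw":0},
    {"hand":0.6,"linear":[0,0,-0.05],"yaw":0},
    {"hand":0.6,"linear":[0,0,-0.05],"yaw":0},
    {"hand":1,"linear":[0,0,0],"yaw":-0.0278},
    {"hand":1,"linear":[0,0,0],"yaw":-0.0278},
    {"hand":1,"linear":[0,0,0],"yaw":0},
  ],
)

```text
time: 20.0
eef_pos: [0.5373, -0.0582, 0.3529]
orientation: [0.655, 0.755, 0.0, 0.001]
wrist_force: [-0.1, 0.4, 0.1]
width: 0.0148
gripper_force: 0.0
```

Run:
```python
from h import *
P,a,s=pose();print(P,a,s["width"],s["time"],plan([.508,.1885,.20]))
t=vision.camera("top")[:,:,::-1];cv2.imwrite("pics/top3.png",t)
print(t[183:202,278:298,1]) # handle
b=cv2.imread("pics/top0.png")
for im in(b,t):
    g=im[150:205,195:235].max(2)<45;v,u=np.nonzero(g);print("black",u.mean()+195,v.mean()+150,v.min()+150,v.max()+150,len(u))
hs=[cv2.cvtColor(np.ascontiguousarray(x),cv2.COLOR_BGR2HSV) for x in(b,t)]
for x in hs:
    m=(x[175:197,266:362,0]>60)&(x[175:197,266:362,0]<90)&(x[175:197,266:362,1]>110)&(x[175:197,266:362,2]>90);v,u=np.nonzero(m)
    print("green top line",np.polyfit(u,v+175,1),len(u),proj("top",np.array([.537,-.0555,.295])))
```

```text
[ 0.53727663 -0.0582372   0.35294307] 1.7125667257390274 0.014791289139058146 20.0 [0.3312 0.0078 0.2039]
[[208 206 207 167 107 141 197 214 216 217 217 219 219 220 221 221 222 223
  224 225]
 [204 202 200 148  94 169 205 209 211 212 214 215 216 218 218 219 220 221
  222 222]
 [199 199 184 122 116 186 205 204 206 208 210 211 213 214 215 217 218 218
  220 220]
 [190 191 153  95 134 186 199 200 202 203 205 207 210 210 211 213 214 215
  217 217]
 [183 182 131  86 159 189 192 195 197 198 200 202 203 205 207 208 210 211
  213 214]
 [179 164 116 114 173 188 187 189 191 193 194 197 198 200 202 203 205 207
  209 210]
 [171 136 100 145 174 179 180 183 185 187 189 190 192 194 197 198 200 202
  204 205]
 [161 118  95 149 167 169 171 175 178 180 183 185 187 189 190 192 194 196
  198 201]
 [140 104 116 152 157 158 161 165 169 172 175 178 180 183 185 187 189 190
  193 194]
 [110  95 131 143 142 144 149 153 158 162 165 168 171 174 177 181 182 185
  187 189]
 [ 99  93 123 125 125 131 136 141 146 149 154 158 162 165 168 171 174 177
  180 182]
 [ 87  99 107 103 107 114 119 127 131 136 141 145 149 154 1
[... 164 characters left out ...]
 125 131 137 141 146
  150 154]
 [ 48  60 108 122 120  96  52  42 140 150 121 100 100 110 115 120 127 132
  137 142]
 [ 43  90 118 123 109  72  44  31  42 159 169 124  88 103 119 112 114 118
  121 127]
 [ 42 102 121 120 102  63  51  53  55  51 140 154 123  99 138 126 128 116
  103 111]
 [ 68 105 118 115  96  63  51  71 107  88  56 119 146 134 111 110 138 124
   91 118]
 [107 112 113 112  96  66  50  59 136 143 106  57  53 124 141 124 115 102
   96 142]]
black 212.33333333333334 187.20833333333334 182 193 48
black 212.54 187.36 182 193 50
green top line [1.84898537e-02 1.82663511e+02] 410 [288.27649211 196.9888774 ]
green top line [6.71990651e-02 1.78450915e+02] 85 [288.27649211 196.9888774 ]
```

>>> servo_tool(
  targets=[
    {"hand":1,"linear":[0.0552,0.0013,0],"yaw":0},
    {"hand":1,"linear":[0.0552,0.0013,0],"yaw":0},
    {"hand":1,"linear":[0.0552,0.0013,0],"yaw":0},
    {"hand":1,"linear":[0.0552,0.0013,0],"yaw":0},
    {"hand":1,"linear":[0.0552,0.0013,0],"yaw":0},
    {"hand":1,"linear":[0.0552,0.0013,0.04],"yaw":0},
    {"hand":1,"linear":[0,0,0.06],"yaw":0},
    {"hand":1,"linear":[0,0,0.06],"yaw":0},
    {"hand":1,"linear":[0,0,0],"yaw":0},
  ],
)

```text
time: 20.95
eef_pos: [0.503, 0.1875, 0.2259]
orientation: [0.656, 0.755, -0.005, -0.005]
wrist_force: [0.4, -0.0, -0.9]
width: 0.0007
gripper_force: 0.0
```

Run:
```python
from h import *
P,a,s=pose();t=vision.camera("side")[:,:,::-1];cv2.imwrite("pics/s1.png",t);i=vision.camera_info("wrist");w=vision.camera("wrist")[:,:,::-1];cv2.imwrite("pics/w5.png",w)
print(P,a,s["width"],s["time"],plan([.508,.1885,.14]))
b=cv2.imread("pics/side0.png")
for im in(b,t):
    g=im[205:245,235:270].max(2)<45;v,u=np.nonzero(g);print("black",u.mean()+235,v.mean()+205,[np.round((u.min()+235,v[u.argmin()]+205)),(u.max()+235,v[u.argmax()]+205)],len(u))
x=(212.3,187.2);v,u=np.nonzero(b[205:245,235:270].max(2)<45)
print(tri(ray("top",x),ray("side",(u.mean()+235,v.mean()+205))))
# door: handle in side image, expected shut
p=proj("side",np.array([.537,-.0555,.295]));print("shut handle px",p)
p=p.round().astype(int);hs=cv2.cvtColor(np.ascontiguousarray(t),cv2.COLOR_BGR2HSV)
print(hs[p[1]-4:p[1]+6,p[0]-7:p[0]+8,2])
```

```text
[0.5029815  0.18748969 0.22594684] 1.7113759032720766 0.000681586291191316 20.95 [0.0011 0.0007 0.1249]
black 249.8125 224.0625 [array([246, 225]), (np.int64(254), np.int64(221))] 48
black 249.89795918367346 224.0408163265306 [array([246, 225]), (np.int64(254), np.int64(221))] 49
(array([0.58785636, 0.19962406, 0.14804283]), np.float64(0.0026242974687144074))
shut handle px [285.34425704 147.53581097]
[[102  99  98  96  95  90  81  73  71  85 123 165 190 188 158]
 [ 97  97  94  95  93  92  87  80  70  68  89 125 164 183 169]
 [ 90  91  90  91  90  87  88  81  75  67  68  92 137 177 177]
 [ 83  85  85  86  86  85  83  80  76  68  63  74 122 178 186]
 [ 74  77  78  82  82  81  80  79  74  67  61  70 119 180 194]
 [ 69  71  73  75  77  77  79  74  73  66  59  68 109 166 183]
 [ 69  69  70  70  73  74  72  70  68  63  57  64  89 134 150]
 [ 68  69  67  68  70  69  70  66  64  59  56  60  79 115 135]
 [ 69  67  69  70  66  69  64  61  57  55  57  63  84 124 145]
 [ 69  68  68  68  68  65  61  58  55  53  57  67  97 137 152]]
```

>>> servo_tool(
  targets=[
    {"hand":1,"linear":[0,0,0.04],"yaw":0},
    {"hand":1,"linear":[0,0,0.04],"yaw":0},
    {"hand":1,"linear":[0,0,0.034],"yaw":0},
    {"hand":1,"linear":[0,0.02,0],"yaw":0},
    {"hand":1,"linear":[0,0.02,0],"yaw":0},
    {"hand":1,"linear":[0,0.02,0],"yaw":0},
    {"hand":1,"linear":[0,0.02,0],"yaw":0},
    {"hand":1,"linear":[0,0.02,0],"yaw":0},
    {"hand":1,"linear":[0,0.015,0],"yaw":0},
    {"hand":1,"linear":[0,0,0],"yaw":0},
  ],
)

```text
time: 22.05
eef_pos: [0.5967, 0.1998, 0.1518]
orientation: [0.656, 0.755, 0.003, 0.002]
wrist_force: [-0.2, -0.2, -0.6]
width: 0.0007
gripper_force: 0.0
```

```bash
cat > lev.py <<'E'
from h import *
P,a,s=pose();t=vision.camera("side")[:,:,::-1];print(P,a,s["time"],s["wrist_force"])
b=cv2.imread("pics/side0.png")
g=t[195:245,205:270].max(2)<45;v,u=np.nonzero(g);print("black",u.mean()+205,v.mean()+195,len(u))
piv=np.array([.645,.208,.055]);X=np.array([.9895,.1445,0])
for th in(.1,.4,.5,.6,.7,.8,.9):print(th,proj("side",piv+.11*(np.sin(th-.7)*X+np.cos(th-.7)*np.array([0,0,1]))))
# ray meets lever plane
o,d=ray("side",(u.mean()+205,v.mean()+195));n=np.array([-.1445,.9895,0]);q=o+d*((piv-o)@n)/(d@n)-piv
print("angle",.7+np.arctan2(q@X,q[2]),"r",np.hypot(q@X,q[2]))
E
python3 lev.py
```

```text
[0.59672951 0.19977684 0.15175188] 1.7107069398792087 22.05 [-0.19903317 -0.18351842 -0.5798456 ]
black 244.45588235294116 206.31617647058823 272
0.1 [251.44873261 224.70728275]
0.4 [242.83866535 221.05112751]
0.5 [239.73339578 220.17030306]
0.6 [236.57003778 219.47834805]
0.7 [233.38600089 218.98352785]
0.8 [230.2189302 218.691418 ]
0.9 [227.10605806 218.60482105]
angle 0.4889172996709673 r 0.18755576714374309
```

>>> servo_tool(
  targets=[
    {"hand":1,"linear":[0,0.0115,0],"yaw":0},
    {"hand":1,"linear":[0,0.0115,0],"yaw":0},
    {"hand":1,"linear":[0,0,0],"yaw":0},
    {"hand":1,"linear":[0,0,0],"yaw":0},
    {"hand":1,"linear":[0,-0.04,0],"yaw":0},
    {"hand":1,"linear":[0,-0.06,0],"yaw":0},
    {"hand":1,"linear":[0,-0.04,0],"yaw":0},
    {"hand":1,"linear":[0,0,0],"yaw":0},
  ],
)

```text
time: 22.9
eef_pos: [0.5021, 0.1874, 0.1466]
orientation: [0.655, 0.756, -0.001, -0.001]
wrist_force: [0.4, 1.0, -1.4]
width: 0.0006
gripper_force: 0.0
```

```bash
sed -i 's/t\[195:245,205:270\]/t[206:245,205:270]/; s/v.mean()+195/v.mean()+206/g' lev.py
cat >> lev.py <<'E'
print(sorted(zip((u+205).tolist(),(v+206).tolist())))
cv2.imwrite("pics/s2.png",t)
E
python3 lev.py
```

```text
[0.50214246 0.18741078 0.14655163] 1.7131396089632984 22.9 [ 0.36227689  0.983574   -1.36339141]
black 247.46464646464648 213.92929292929293 99
0.1 [251.44873261 224.70728275]
0.4 [242.83866535 221.05112751]
0.5 [239.73339578 220.17030306]
0.6 [236.57003778 219.47834805]
0.7 [233.38600089 218.98352785]
0.8 [230.2189302 218.691418 ]
0.9 [227.10605806 218.60482105]
angle 0.37760682675491514 r 0.15419488458363406
[(233, 216), (233, 217), (233, 218), (233, 219), (233, 220), (233, 221), (233, 222), (233, 223), (233, 224), (234, 215), (234, 216), (234, 217), (234, 218), (234, 219), (234, 220), (234, 221), (234, 222), (234, 223), (234, 224), (234, 225), (235, 215), (235, 216), (235, 217), (235, 218), (235, 219), (235, 220), (235, 221), (235, 222), (235, 223), (235, 224), (235, 225), (236, 215), (236, 216), (236, 217), (236, 218), (236, 219), (236, 220), (236, 221), (236, 222), (236, 223), (236, 224), (236, 225), (237, 216), (237, 217), (237, 218), (237, 219), (237, 220), (237, 221), (237, 222), (237, 223), (247, 206), (248, 206), (248, 207), (249, 206), (249, 207), (250, 206), (250, 207), (251, 206), (251, 207), (251, 208), (252, 206), (252, 207), (253, 206), (253, 207), (254, 206), (254, 207), (255, 206), (256, 206), (257, 206), (258, 206), (259, 206), (260, 206), (261, 206), (262, 206), (262, 207), (263, 206), (263, 207), (264, 206), (264, 207), (265, 206), (265, 207), (266, 206), (266, 207), (267, 207), (267, 214), (268, 206), (268, 207), (268, 208), (268, 212), (268, 213), (268, 214), (268, 215), (269, 206), (269, 207), (269, 208), (269, 212), (269, 213), (269, 214), (269, 215)]
```

Run:
```python
from h import *
t=vision.camera("top")[:,:,::-1];s=cv2.imread("pics/s2.png")
cv2.imwrite("pics/top4.png",t)
def blob(im,x0,x1,y0,y1,th=45):
    v,u=np.nonzero(im[y0:y1,x0:x1].max(2)<th);return np.array([u.mean()+x0,v.mean()+y0]),len(u),(u.min()+x0,u.max()+x0,v.min()+y0,v.max()+y0)
bs=blob(s,228,243,209,230);bt=blob(t,200,228,155,182);print(bs,bt)
p,e=tri(ray("top",bt[0]),ray("side",bs[0]));X=np.array([.9895,.1445,0]);print("grip centre",p,e)
for piv in([.645,.208],[.642,.208]):
    q=p-np.array([*piv,.055]);print(.7+np.arctan2(q@X,q[2]),np.hypot(q@X,q[2]))
piv=np.array([.644,.208,.055])
for th in(.5,.6,.7,.8):
    D=np.sin(th-.7)*X+np.cos(th-.7)*np.array([0,0,1]);a,b=proj("side",piv+.085*D),proj("side",piv+.138*D);a2,b2=proj("top",piv+.085*D),proj("top",piv+.138*D);print(th,(b-a),(b2-a2),proj("top",piv+.11*D))
v,u=np.nonzero(s[209:230,228:243].max(2)<45);print("side slope du/dv",np.polyfit(v,u,1))
hs=cv2.cvtColor(np.ascontiguousarray(t),cv2.COLOR_BGR2HSV)[150:200,195:235]
for n,l,h in(("y",22,35),("r",0,8)):
    v,u=np.nonzero((hs[...,0]>=l)&(hs[...,0]<=h)&(hs[...,1]>200)&(hs[...,2]>150));print(n,u.mean()+195 if len(u) else 0,v.mean()+150 if len(u) else 0,len(u))
```

```text
(array([234.96, 219.92]), 50, (np.int64(233), np.int64(237), np.int64(215), np.int64(225))) (array([209.09090909, 171.63636364]), 33, (np.int64(206), np.int64(212), np.int64(169), np.int64(174)))
grip centre [0.63936051 0.20879988 0.16303712] 0.00042758732886463946
0.649461490668728 0.10817524128268047
0.6768991957207207 0.10806595654177813
0.5 [ 2.69733651 -9.18461677] [-1.49113372  0.93463198] [210.23248867 176.52401175]
0.6 [ 1.07854148 -9.54009249] [-1.75542265 -0.69726998] [209.72773689 173.399982  ]
0.7 [-0.55089474 -9.78867295] [-1.99868702 -2.32056535] [209.25980549 170.29079739]
0.8 [-2.16856889 -9.927234  ] [-2.2173464  -3.91090222] [208.83444986 167.2351152 ]
side slope du/dv [-0.01881572  7.16546763]
y 203.5 172.42857142857142 14
r 202.0 162.0 9
```

The lever angle estimates agree at about 0.65. One small nudge of 5 mm will centre it, and then I retreat and lift away.

>>> servo_tool(
  targets=[
    {"hand":1,"linear":[0,0.05,0],"yaw":0},
    {"hand":1,"linear":[0,0.05,0],"yaw":0},
    {"hand":1,"linear":[0,0.025,0],"yaw":0},
    {"hand":1,"linear":[0,0.0125,0],"yaw":0},
    {"hand":1,"linear":[0,0.009,0],"yaw":0},
    {"hand":1,"linear":[0,0,0],"yaw":0},
    {"hand":1,"linear":[0,0,0],"yaw":0},
    {"hand":1,"linear":[0,-0.04,0],"yaw":0},
    {"hand":1,"linear":[0,-0.06,0],"yaw":0},
    {"hand":1,"linear":[0,-0.05,0],"yaw":0},
  ],
)

```text
time: 24.0
eef_pos: [0.5011, 0.1869, 0.1474]
orientation: [0.655, 0.755, -0.0, -0.0]
wrist_force: [0.5, 0.8, 0.5]
width: 0.0004
gripper_force: 0.0
```

>>> servo_tool(
  targets=[
    {"hand":1,"linear":[0,0,-0.06],"yaw":0},
    {"hand":1,"linear":[0,0,-0.06],"yaw":0},
    {"hand":1,"linear":[0,-0.06,-0.02],"yaw":0},
    {"hand":1,"linear":[0,-0.06,0],"yaw":0},
    {"hand":1,"linear":[0.04,-0.03,0],"yaw":0},
    {"hand":1,"linear":[0.05,0,0],"yaw":0},
    {"hand":1,"linear":[0.05,0,0],"yaw":0},
    {"hand":1,"linear":[0,0,0],"yaw":0},
  ],
)

```text
time: 24.8
eef_pos: [0.3755, 0.278, 0.2529]
orientation: [0.654, 0.757, 0.001, -0.0]
wrist_force: [-0.2, -0.8, 0.1]
width: 0.0004
gripper_force: 0.0
```

Run:
```python
from h import *
P,a,st=pose();t=vision.camera("top")[:,:,::-1];s=vision.camera("side")[:,:,::-1];print(P,st["time"],st["wrist_force"])
def blob(im,x0,x1,y0,y1,th=45):
    v,u=np.nonzero(im[y0:y1,x0:x1].max(2)<th);return np.array([u.mean()+x0,v.mean()+y0]),len(u),(u.min()+x0,u.max()+x0,v.min()+y0,v.max()+y0)
bs=blob(s,225,250,207,232);bt=blob(t,200,228,155,182);print(bs,bt)
p,e=tri(ray("top",bt[0]),ray("side",bs[0]));X=np.array([.9895,.1445,0])
q=p-np.array([.644,.208,.055]);print(p,e,"lever",.7+np.arctan2(q@X,q[2]),np.hypot(q@X,q[2]))
v,u=np.nonzero(s[207:232,225:250].max(2)<45);print("slope",np.polyfit(v,u,1)[0])
def top(c):
    h=cv2.cvtColor(np.ascontiguousarray(c),cv2.COLOR_BGR2HSV)[183:208,275:300];return h[...,2]
T=top(t);print(proj("top",np.array([.537,-.0555,.295])));print(T[8:22,4:22])
for im in(cv2.imread("pics/top0.png"),t):
    h=cv2.cvtColor(np.ascontiguousarray(im),cv2.COLOR_BGR2HSV)[170:200,268:362];m=(h[...,0]>65)&(h[...,0]<85)&(h[...,1]>120)&(h[...,2]>105);v,u=np.nonzero(m);print("door top line",np.polyfit(u,v,1),len(u))
# bystanders: change vs start
d=np.abs(cv2.imread("pics/top0.png").astype(int)-t).sum(2)
for n,(x0,x1,y0,y1) in dict(blue=(193,216,225,243),red=(226,247,223,241),jar=(370,405,208,236),pin=(110,142,163,223),block=(366,402,162,208),grey=(160,182,226,246)).items():print(n,(d[y0:y1,x0:x1]>60).mean())
```

```text
[0.37552714 0.27800203 0.25288198] 24.8 [-0.22510858 -0.78647261  0.08525881]
(array([233.82222222, 219.44444444]), 45, (np.int64(232), np.int64(236), np.int64(214), np.int64(224))) (array([209.02702703, 170.48648649]), 37, (np.int64(206), np.int64(212), np.int64(167), np.int64(174)))
[0.64329899 0.20888706 0.16423698] 0.00028242340948269836 lever 0.6948235514406257 0.1092384399115832
slope 0.06523076923076894
[288.27649211 196.9888774 ]
[[115 115 105  97  77  87  95  95  95  95  76  80  88  85  83  93  96  95]
 [165 165 164 164 121  90  96  96  95  94 125 138 138 123 115 115 103  97]
 [165 165 165 165 122  91  96 106 122 114 143 162 164 163 164 164 163 163]
 [165 165 165 164 122  97 135 170 196 170 147 158 164 164 164 164 163 163]
 [163 163 164 163 112 137 194 205 206 210 202 178 164 164 164 163 164 163]
 [163 163 164 164 122 183 207 206 210 212 211 188 169 166 165 165 165 166]
 [165 165 164 161 136 184 206 209 211 211 204 168 161 166 166 166 166 166]
 [165 165 164 147 128 173 204 211 211 206 191 148 152 164 164 164 164 164]
 [163 163 161 138 120 126 176 201 200 186 167 143 148 154 155 154 154 155]
 [158 158 156 131 111 102 110 147 152 136 132 145 151 150 151 151 151 151]
 [151 151 151 131 104  89  80  74  78 112 145 152 152 153 152 152 152 152]
 [154 155 155 148 123 101  89  96 118 147 155 155 155 155 155 155 154 155]
 [161 160 161 160 160 151 135 151 161 160 160 160 159 160 161 160 160 160]
 [165 165 166 166 166 165 166 166 165 165 166 165 166 165 166 165 164 165]]
door top line [ 0.02631454 12.18771126] 298
door top line [0.07444651 7.93806039] 278
blue 0.0
red 0.0
jar 0.0
pin 0.0
block 0.0
grey 0.8068181818181818
```

```bash
python3 -c "
from workcell import job;print(job.close_job())"
```

```text
the job is handed in; nothing more can be done
None
```

I handed the job in at about 25 s of simulated time (limit 72 s), and no verdict came back. The grey tumbler stood upright on the cabinet floor after release, the door is shut against its stop, the lever is at about 0.69 rad (yellow mark), and the five bystanders showed no change in the top camera picture.

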